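# Clamp the lath in the folding-crank screw press

### The arm

A 6-joint arm with a two-finger parallel gripper is mounted at the origin on a cart in front of the work surface, level with it; the furniture and walls round the work are solid. World frame = base frame: x ahead of the robot, y to its left, z up, the work surface at z = 0. Lengths are in mm, angles in degrees, forces in N, time in s.
With the tool pointing down it reaches from about 400 to 825 mm from the base axis. Payload 7 kg.
Tool frame: the origin (TCP) lies at the very end of the fingers, on their centre line; the grasp point (between the pads) lies 19 mm behind it (bot.grip_point_offset is the distance from the TCP to the grasp point, in mm); z points along the fingers, x is the direction in which the jaws open and shut, and the axes are right-handed (so a half turn about z gives the same grasp; the last joint's range is limited). The gripper opens to 85 mm and grips with 20 to 120 N. Pads are 22 mm wide; open, the fingers measure 114 mm over their backs; the gripper's body (76 mm by 85 mm) begins 54 mm behind the grasp point. The pads swing forward as they close: fully open they stand 13 mm farther back than shut.
Start: joints at [82.397, 20.546, 0.682, 0, -70.136, -16.507], TCP at [275.737, 616.088, 231.302] pointing down, gripper open.
Joint ranges: [-176.03, 176.03], [-82.01, 121.73], [-58.28, 71.71], [-173.87, 95.51], [-174.79, -0.11], [-173.66, 173.66]. Speed limits (degrees/s): [136.94, 136.94, 172.46, 180, 180, 180].

### API

Orientations are given as a 3x3 rotation matrix whose columns are the frame's x, y, z axes.
In Python, from workcell import readout, camera, calibration, close_job, models, bot gives the robot as it stands.
- The arm moves only by the shell command python3 -m inch 'ROWS' [FORCE]. ROWS is JSON, a list that holds one entry, the list of rows, each a list of 7 numbers: the shift along the tool's x, y, z in cm, then the turn, a rotation vector about the tool's x, y, z in degrees, then the finger opening in cm, from 0 to 8.54. A call has 1 to 10 rows; each row shifts and turns the commanded pose from where the row before left it, along the tool's axes as they then stand; what a row does not reach is not made up. A row lasts 1/12 s, in which the tool goes at most 41.7 mm and 7.16 degrees, less where a joint would pass 70% of its speed; a pose out of reach is approached as far as the arm can. A call with a gripper value outside its range is refused whole. The fingers move at their own pace and stop on an object; FORCE is the grip in N (left out, the last holds). Time passes only in rows, so rows that do not move let the fingers close. It gives the time, the measured TCP pose, the force and the opening at its end, in the units of the state.
- readout.get_obs(): the state, without advancing time (a new reading comes with each control period).
- camera(name): name is "side" or "top" or "wrist"; returns the picture (480x640x3 uint8, blue, green, red); there is no depth.
- calibration(name): a dict with "mtx" (3x3 intrinsics, pixels), "k1" (the pictures are not rectified: a ray, as slopes to the right and down, at radius r is drawn at 1 + k1 r^2 times it, then the intrinsics apply), "cam_to_world" (4x4, takes a point from camera to world coordinates). Camera axes: x right, y up, looking along -z (the intrinsics and any distortion apply to the point x, -y, -z); pixel columns grow to the right and rows downward; lengths in mm; the calibration is good to about 2 mm. A picture is of the moment at which its call begins: read the wrist's pose just before it. calibration takes no time and is no camera call; for the wrist camera it gives the pose at the moment of the call.
- close_job(): hands the job in, once; it reports no verdict.
Trained networks look in the newest picture that a camera, given by its name, has taken for a name from the list of things; names that differ only in an ending like _2 or _b are one class to them, and where a whole thing is asked for, a point or a joint stands for the part that bears it (a point fixed in the world has none). Each returns a list of dicts, best first, with "confidence" (0 to 1); they miss things now and then, are a little off and sometimes report something else, mostly with a low value. They report only what shows in the picture. A call takes as long as a camera call. They do not tell look-alikes from the thing itself.
- models.outline_of(camera, query): "pixels" (480x640 bool, what is visible of it) and "location" ([column, row] in pixels, amid what is visible of it).
The state is a dict: "t": time; "joint_positions": joint angles; "joint_vel": joint speeds; "joint_efforts": joint torques, N m; "ee_pos": TCP position; "tcp_rot": TCP orientation; "force": force on the tool from outside, world axes, zero at the start; "wrist_torque": the same for the moment, N m; "grip_width": finger opening in mm.
Only numpy, scipy, OpenCV 4.12 (cv2) and the standard library are available. Lean on these libraries where they do the work, as an engineer would, in place of code of your own. Each camera call takes 0.05 s, during which the arm holds its last target. There are 200 camera calls.

### The job

Slide the wooden lath lengthwise, lying flat on the bench, into the slot of the small screw press until its end meets the stop. Then unfold the crank's handle until it stands upright, and wind the crank clockwise by it to its end so that the foot clamps the lath firmly. Leave the lath clamped against the stop and the loose things around where they are.

Things in the scene. Friction and masses are not known exactly. Their poses are not given: they have to be found in the camera images.
- lath: Flat wooden measuring lath, 22 wide x 320 long x 9 mm thick, about 50 g, loose, lying flat on the bench. Origin at the underside, mid-length; its long axis is its y, its width runs from x = -10 to +12 mm. Grasp it across its long sides, near mid-length.
- lath_end_a (a point): Middle of the lath's end face at its +y end, at half its thickness. Either end may go into the press.
- lath_end_b (a point): Middle of the lath's end face at its -y end, at half its thickness.
- press: Small grey screw press fixed to the bench, 63 mm wide (x; 97 over its low flanges), 93 long (y), 66 high, crank on top. Origin on the bench under the vertical crank axis. Along its y a slot 27 mm wide runs on the bench between two cheeks 36 mm high; the lath goes in along +y, through flared guides that begin 55 mm in -y from the origin, 53 mm apart. A bridge spans the slot (z 36 to 56).
- press_mouth (a point): Bench-level centre of the slot at its mouth (35 mm in -y from the press's origin), where the flared guides meet the cheeks.
- press_stop (a point): Bench-level centre of the stop's face, 65 mm beyond the mouth (30 mm in +y from the press's origin).
- foot: Dark steel pressure foot in the slot, 22 x 40 x 8 mm, under the press's ram; origin at the centre of its underside, 20 mm over the bench when the crank reads 0. It is sprung against the ram (3 N per mm, up to 6 mm).
- crank (a joint): Crank angle about its vertical axis, growing clockwise seen from above: 0 (foot up) to 5.7 rad (end stop); starts between 0 and 1.3. Drives the foot down 16 mm a turn; on the 9 mm lath the foot touches at about 4.3 rad and presses with about 10 N at the end stop. Friction 0.08 N m; it stays where it is left.
- handle (a joint): Angle of the folding handle about its horizontal hinge at the outer end of the crank arm: 0 folded flat over the arm, pointing across the crank axis; 1.57 (end stop) upright. Friction 0.06 N m holds it where it is left.
- crank_axis (a point): Point on the crank's vertical axis at the height of the handle's hinge, 97 mm over the bench.
- handle_hinge (a point): Centre of the handle's hinge, 38 mm out from the crank's axis and 97 mm over the bench. The hinge axis is horizontal and square to the crank arm. The arm's top is at 77 mm (the hub's top at 82 mm), 16 mm wide.
- handle_tip (a point): Centre of the free end of the handle, 62 mm from its hinge. The grip is a black round sleeve, 16 mm in diameter, from 12 to 62 mm from the hinge, turning freely about its own length, so a gripper can hold it without turning while the crank goes round.
- buckle_1: Bystander: flat brass buckle, 43x54x10 mm; loose. Origin at its underside.
- buckle_2: Bystander: flat brass buckle, 43x54x10 mm; loose. Origin at its underside.
- beeswax: Bystander: block of beeswax, 38x55x22 mm; loose. Origin at its underside.
There are look-alikes about, which are no part of the job. There is more than one size of the press; the job needs the smaller.

How it is judged (in metres and radians):
On the way, in this order (a step that is already met when the one before it is completed fails the run):
1. the lath lies flat in the slot with an end within 6 mm of the stop (((y of lath_end_a in the frame of press_stop between -0.006 and 0.006 m and x of lath_end_a in the frame of press_stop between -0.008 and 0.008 m and height (world z) of lath_end_a below 0.013 m and angle between the y axis of lath and the y axis of press, either way round below 0.12 rad and angle between lath's own z axis and vertical below 0.06 rad) or (y of lath_end_b in the frame of press_stop between -0.006 and 0.006 m and x of lath_end_b in the frame of press_stop between -0.008 and 0.008 m and height (world z) of lath_end_b below 0.013 m and angle between the y axis of lath and the y axis of press, either way round below 0.12 rad and angle between lath's own z axis and vertical below 0.06 rad))), for 0.2 s.
2. the handle stands upright, within 0.25 rad (value of joint handle above 1.32 rad), for 0.2 s.
3. the foot presses on the lath with over 4 N (contact force between foot and lath above 4 N), for 0.2 s.
At the end, for the whole second after the job is handed in: The lath lies flat and still in the slot with an end within 6 mm of the stop, clamped by the foot with over 4 N (crank beyond about 4.9 rad) (((y of lath_end_a in the frame of press_stop between -0.006 and 0.006 m and x of lath_end_a in the frame of press_stop between -0.008 and 0.008 m and height (world z) of lath_end_a below 0.013 m and angle between the y axis of lath and the y axis of press, either way round below 0.12 rad and angle between lath's own z axis and vertical below 0.06 rad) or (y of lath_end_b in the frame of press_stop between -0.006 and 0.006 m and x of lath_end_b in the frame of press_stop between -0.008 and 0.008 m and height (world z) of lath_end_b below 0.013 m and angle between the y axis of lath and the y axis of press, either way round below 0.12 rad and angle between lath's own z axis and vertical below 0.06 rad)) and contact force between foot and lath above 4 N and linear speed of lath below 0.01 m/s); the robot touches nothing.
It fails at once if a loose bystander is moved by more than 30 mm (distance of any of buckle_1, buckle_2, beeswax from where it was at the start of the episode above 0.03 m).
It also fails if it takes over 67 s, if anything falls off the work surface, if the arm or the gripper's body presses on something with over 40 N, if the wrist force passes 120 N, or if a joint passes its speed limit or range.

## Working session

There is one attempt and no reset: what is moved stays moved. The work goes in short steps, Python scripts to look and compute and a shell command to move; the robot and the scene stay as the last step left them, time stands still between calls to the robot, and variables do not carry over. Pictures are saved under pics/ and viewed, about 8 in all and at most 12, crops included, and the job is handed in when it is done.

```bash
mkdir -p pics; cat > h.py <<'E'
import numpy as np, cv2
from workcell import readout, camera, calibration, close_job, models, bot
def pix2w(name,uv,z,cal=None):
    c=cal or calibration(name); K=np.array(c["mtx"]);T=np.array(c["cam_to_world"])
    out=[]
    for u,v in np.atleast_2d(uv):
        d=np.array([(u-K[0,2])/K[0,0],(v-K[1,2])/K[1,1]]); s=d.copy()
        for _ in range(30): s=d/(1+c["k1"]*(s@s))
        r=T[:3,:3]@np.array([s[0],-s[1],-1]); o=T[:3,3]
        out.append(o+r*(z-o[2])/r[2])
    return np.array(out)
def w2pix(name,p,cal=None):
    c=cal or calibration(name); K=np.array(c["mtx"]);T=np.array(c["cam_to_world"])
    q=(np.atleast_2d(p)-T[:3,3])@T[:3,:3]
    s=np.c_[q[:,0]/-q[:,2],-q[:,1]/-q[:,2]]; s=s*(1+c["k1"]*(s**2).sum(1))[:,None]
    return s*[K[0,0],K[1,1]]+[K[0,2],K[1,2]]
def state():
    o=readout.get_obs(); return o
E
python3 - <<'E'
from h import *
a=camera("top");b=camera("side")
cv2.imwrite("pics/top.png",a);cv2.imwrite("pics/side.png",b)
for cam in("top","side"):
    T=calibration(cam)["cam_to_world"];print(cam,np.round(T,2).tolist())
    for q in("lath","press","foot","handle","crank","beeswax","buckle_1"):
        for d in models.outline_of(cam,q):
            z={"lath":9,"handle":97,"crank":77,"press":56}.get(q,10)
            print(cam,q,round(d["confidence"],2),np.round(d["location"]),d["pixels"].sum(),np.round(pix2w(cam,d["location"],z)[0]))
o=state();print(o["t"],np.round(o["tcp_rot"],3).tolist())
E
```

```text
top [[0.01, 0.95, -0.3, 213.44], [-1.0, 0.01, -0.01, -140.79], [-0.0, 0.3, 0.95, 1160.32], [0.0, 0.0, 0.0, 1.0]]
top lath 0.76 [421. 277.] 985 [ 472. -412.    9.]
top press 0.9 [340. 262.] 1011 [ 497. -190.   56.]
top press 0.81 [222. 172.] 423 [751. 141.  56.]
top foot 0.25 [423. 274.] 1007 [ 480. -416.   10.]
top handle 0.64 [343. 251.] 126 [ 516. -196.   97.]
top beeswax 0.8 [364. 318.] 296 [ 359. -255.   10.]
top beeswax 0.37 [337. 261.] 1026 [ 513. -183.   10.]
top buckle_1 0.75 [342. 248.] 122 [ 549. -199.   10.]
top buckle_1 0.72 [371. 212.] 118 [ 656. -280.   10.]
top buckle_1 0.51 [339. 219.] 103 [ 633. -189.   10.]
top buckle_1 0.32 [340. 260.] 989 [ 515. -191.   10.]
side [[0.89, 0.2, -0.42, 136.5], [-0.46, 0.42, -0.78, -957.05], [0.02, 0.88, 0.47, 570.42], [0.0, 0.0, 0.0, 1.0]]
side lath 0.6 [333. 356.] 2305 [ 472. -407.    9.]
side press 0.97 [350. 183.] 1929 [846. 166.  56.]
side press 0.68 [300. 277.] 1986 [ 497. -225.   56.]
side press 0.46 [305. 248.] 165 [ 557. -126.   56.]
side foot 0.21 [302. 274.] 1920 [ 537. -154.   10.]
side handle 0.55 [353. 158.] 162 [907. 251.  97.]
side handle 0.46 [303. 247.] 181 [ 522. -188.   97.]
side crank 0.95 [304. 257.] 579 [ 522. -194.   77.]
side crank 0.59 [351. 164.] 501 [901. 254.  77.]
side crank 0.23 [334. 357.] 2404 [ 431. -476.   77.]
side beeswax 0.72 [239. 318.] 581 [ 364. -242.   10.]
side beeswax 0.23 [358. 278.] 137 [ 640. -217.   10.]
side buckle_1 0.76 [359. 272.] 223 [ 652. -199.   10.]
side buckle_1 0.51 [377. 286.] 232 [ 658. -261.   10.]
0.8 [[-0.408, -0.913, -0.0], [-0.913, 0.408, -0.0], [0.0, 0.0, -1.0]]
```

View pics/top.png

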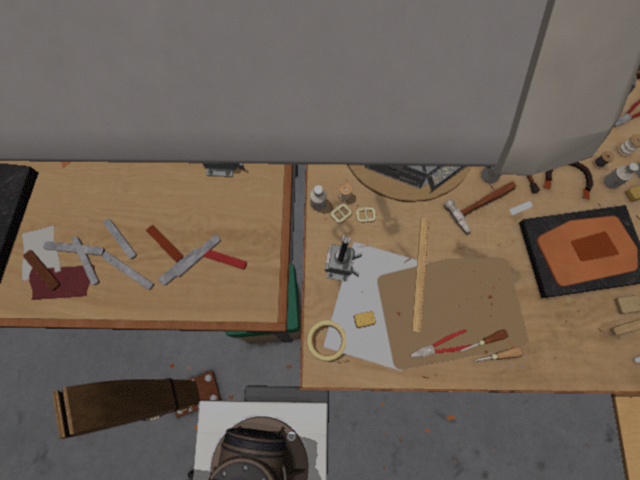

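View pics/side.png

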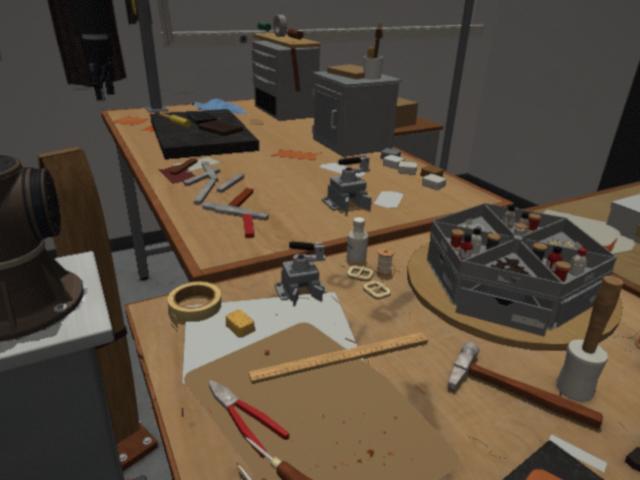

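```bash
python3 - <<'E'
from h import *
a=camera("top");b=camera("side")
A=cv2.resize(a[195:345,310:440],None,fx=3,fy=3,interpolation=cv2.INTER_CUBIC)
B=cv2.resize(b[230:330,230:360],None,fx=3.1,fy=3.1,interpolation=cv2.INTER_CUBIC)
C=cv2.resize(b[140:220,310:400],None,fx=3.1,fy=3.1,interpolation=cv2.INTER_CUBIC)
im=np.zeros((600,800,3),np.uint8);im[:A.shape[0],:A.shape[1]]=A;im[:B.shape[0],395:395+B.shape[1]]=B[:, :405];im[315:315+C.shape[0],395:395+C.shape[1]]=C
cv2.imwrite("pics/crop.png",im)
for cam in("top","side"):
    for d in models.outline_of(cam,"lath")[:1]:
        ys,xs=np.nonzero(d["pixels"]);p=pix2w(cam,np.c_[xs,ys],9)[:,:2]
        m=np.median(p,0);u=np.linalg.svd(p-m,full_matrices=False)[2][0];s=(p-m)@u
        lo,hi=np.percentile(s,[.3,99.7]);print(cam,u,np.degrees(np.arctan2(u[1],u[0])),m+u*lo,m+u*hi,m+u*(lo+hi)/2,hi-lo)
E
```

```text
top [-0.99141584  0.13074645] 172.4872713624252 [ 639.58066637 -431.23289364] [ 326.97048908 -390.00632883] [ 483.27557773 -410.61961123] 315.31690818724303
side [-0.9912841   0.13174157] 172.42975734257078 [ 643.65708921 -435.33578229] [ 327.76967918 -393.35437263] [ 485.71338419 -414.34507746] 318.664862467072
```

View pics/crop.png

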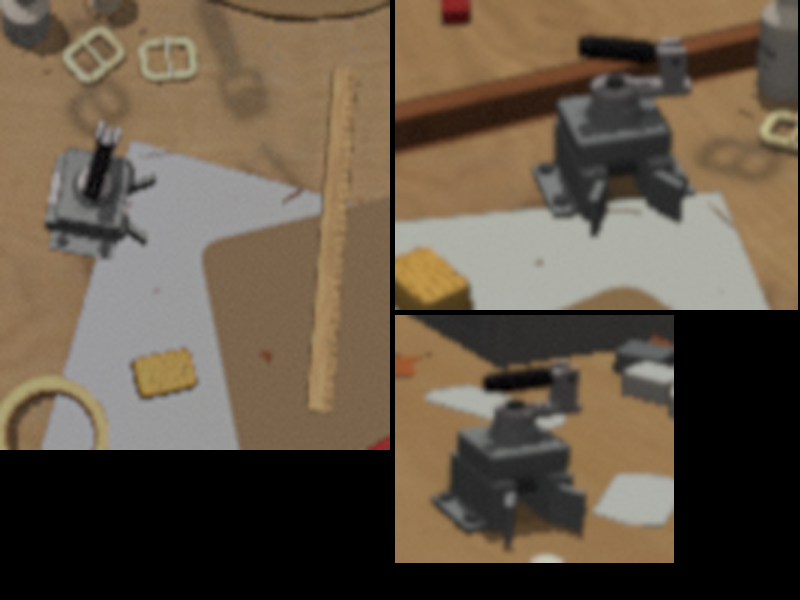

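Near press at side px (300,277), top px (340,262), and far press at side px (350,183), top px (222,172): the near one fits. It looks the same size in the picture although it is much closer, so it is the smaller. It also stands on the lath's bench, and its guides open toward −y. I'll swing over now.

```bash
R='[0.42,-3.9,0,0,0,3.35,8.5]'
python3 -m inch '[[[0.42,-3.9,0,0,0,3.35,8.5],[0.42,-3.9,0,0,0,3.35,8.5],[0.42,-3.9,0,0,0,3.35,8.5],[0.42,-3.9,0,0,0,3.35,8.5],[0.42,-3.9,0,0,0,3.35,8.5],[0.42,-3.9,0,0,0,3.35,8.5],[0.42,-3.9,0,0,0,3.35,8.5],[0.42,-3.9,0,0,0,3.35,8.5],[0.42,-3.9,0,0,0,3.35,8.5],[0.42,-3.9,0,0,0,3.35,8.5]]]'
python3 -m inch '[[[0.42,-3.7,0,0,0,3.35,8.5],[0.42,-3.7,0,0,0,3.35,8.5],[0.42,-3.7,0,0,0,3.35,8.5],[0.42,-3.7,0,0,0,3.35,8.5],[0.42,-3.7,0,0,0,3.35,8.5],[0.42,-3.7,0,0,0,3.35,8.5],[0.42,-3.7,0,0,0,3.35,8.5],[0.42,-3.7,0,0,0,3.35,8.5],[0.42,-3.7,0,0,0,3.35,8.5],[0.42,-3.7,0,0,0,3.35,8.5]]]'
```

```text
t: 1.83
ee_pos: [548.7, 339.5, 231.3]
tcp_rot: [[-0.846, -0.533, 0.0], [-0.533, 0.846, -0.0], [-0.0, -0.0, -1.0]]
force: [0.6, 0.9, 0.1]
grip_width: 85.2
t: 2.67
ee_pos: [616.7, -21.4, 231.3]
tcp_rot: [[-1.0, 0.022, 0.0], [0.022, 1.0, -0.0], [-0.0, -0.0, -1.0]]
force: [0.8, -0.2, -0.4]
grip_width: 84.4
```

```bash

python3 -m inch '[[[0.42,-3.5,0,0,0,3.35,8.5],[0.42,-3.5,0,0,0,3.35,8.5],[0.42,-3.5,0,0,0,3.35,8.5],[0.42,-3.5,0,0,0,3.35,8.5],[0.42,-3.5,0,0,0,3.35,8.5],[0.42,-3.5,0,0,0,3.35,8.5],[0.42,-3.5,0,0,0,3.35,8.5],[0.42,-3.5,0,0,0,3.35,8.5],[0.42,-3.5,0,0,0,3.35,8.5],[0,0,0,0,0,0,8.5]]]'
python3 - <<'E'
from h import *
c=calibration("wrist");a=camera("wrist");cv2.imwrite("pics/w1.png",a)
o=state();print(o["t"],np.round(o["joint_positions"],1),np.round(o["ee_pos"]),np.round(c["cam_to_world"],2).tolist(),np.array(c["mtx"])[0,0])
for q,z in(("press",56),("lath",9),("handle",97),("crank",80)):
    for d in models.outline_of("wrist",q):print(q,round(d["confidence"],2),np.round(d["location"]),d["pixels"].sum(),np.round(pix2w("wrist",d["location"],z,c)[0]))
E
```

```text
t: 3.5
ee_pos: [499.3, -315.4, 231.5]
tcp_rot: [[-0.851, 0.525, -0.001], [0.525, 0.851, -0.0], [0.0, -0.001, -1.0]]
force: [0.4, 0.9, -0.5]
grip_width: 84.8
3.55 [-13.1  12.7 -10.3   0.  -67.  -18.4] [ 501. -314.  231.] [[-0.85, -0.5, -0.17, 454.91], [0.53, -0.8, -0.27, -386.46], [-0.0, -0.32, 0.95, 372.61], [0.0, 0.0, 0.0, 1.0]] 361.9193002595443
press 0.87 [379. 303.] 7524 [ 506. -203.   56.]
lath 0.9 [298.  93.] 8301 [ 469. -411.    9.]
handle 0.73 [382. 342.] 1123 [ 516. -191.   97.]
crank 0.94 [372. 336.] 2784 [ 525. -190.   80.]
```

View pics/w1.png

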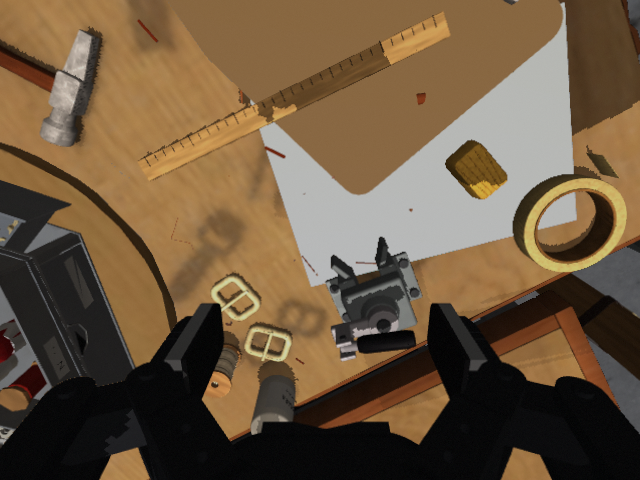

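The wrist view shows the press clearly at (375,305): guide tips near (334,258) and (381,238), opening toward the lath, and the handle folded from (345,335) to (413,341). The lath runs from (148,168) to (447,25). I'll fit the press pose in a crop.

```bash
cat > ov.py <<'E'
from h import *
def overlay(a,c,P,yaw,rect,f,out,crank=None):
    x0,y0,x1,y1=rect;im=cv2.resize(a[y0:y1,x0:x1],None,fx=f,fy=f,interpolation=cv2.INTER_CUBIC)
    R=np.array([[np.cos(yaw),-np.sin(yaw)],[np.sin(yaw),np.cos(yaw)]])
    def ln(pts,col):
        w=np.array([[*(P+R@p[:2]),p[2]] for p in np.array(pts,float)])
        q=((w2pix("wrist",w,c)-[x0,y0]+.5)*f).astype(np.int32);cv2.polylines(im,[q],False,col,1)
    ln([(-13.5,-35,36),(-26.5,-55,36)],(0,0,255));ln([(13.5,-35,36),(26.5,-55,36)],(0,0,255))
    for z,col in((56,(0,255,0)),(36,(255,128,0))): ln([(-31.5,-35,z),(31.5,-35,z)],col)
    ln([(-48.5,0,0),(48.5,0,0)],(255,0,255))
    ln([(0,0,0),(0,0,97)],(0,255,255))
    cv2.imwrite(out,im)
E
python3 - <<'E'
from ov import *
import json
c=calibration("wrist");a=camera("wrist");json.dump({k:np.array(v).tolist() for k,v in c.items()},open("c1.json","w"));cv2.imwrite("w1.png",a)
overlay(a,c,np.array([510,-200.]),np.radians(5),(310,220,435,370),4,"pics/ov1.png")
for d in models.outline_of("wrist","lath")[:1]:
    ys,xs=np.nonzero(d["pixels"]);p=pix2w("wrist",np.c_[xs,ys],9,c)[:,:2]
    m=p.mean(0);u=np.linalg.svd(p-m,full_matrices=False)[2][0];s=(p-m)@u;n=(p-m)@[-u[1],u[0]]
    lo,hi=np.percentile(s,[.3,99.7]);print(np.degrees(np.arctan2(u[1],u[0])),m+u*lo,m+u*hi,m+u*(lo+hi)/2,hi-lo,np.percentile(n,[1,99]))
E
```

```text
-7.559930520012566 [ 327.6051754  -390.25192908] [ 639.88000469 -431.69603229] [ 483.74259004 -410.97398068] 315.0129881435412 [-10.60564482  10.86907251]
```

View pics/ov1.png

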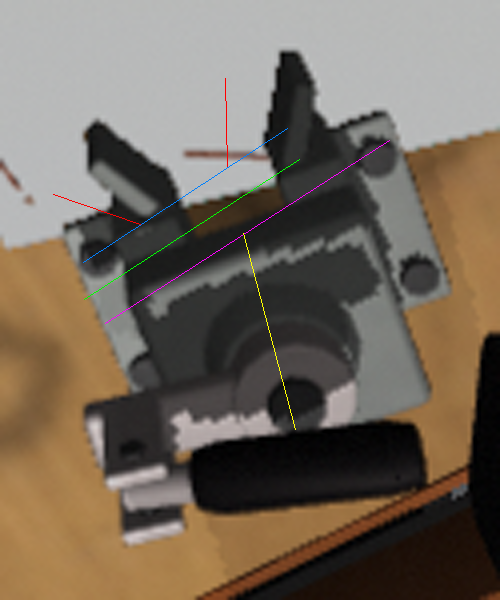

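```bash
python3 - <<'E'
from ov import *
import json
c=json.load(open("c1.json"))
f=lambda u,v:(310+u/4-.5,220+v/4-.5)
W=lambda u,v,z:pix2w("wrist",f(u,v),z,c)[0,:2]
print("axis",W(297,405,82),W(297,405,78))
b=[W(376,155,8),W(418,275,8),W(97,255,8),W(145,370,8)];print("bolts",np.round(b,1))
d=b[0]-b[1];print("yaw right bolts",np.degrees(np.arctan2(d[1],d[0]))+90, "left",np.degrees(np.arctan2(*(b[2]-b[3])[::-1]))+90, "front pair",np.degrees(np.arctan2(*(b[2]-b[0])[::-1])))
t=[W(95,125,36),W(290,55,36)];print("tips",t,np.degrees(np.arctan2(*(t[0]-t[1])[::-1])),np.linalg.norm(t[0]-t[1]))
e=[W(125,265,56),W(365,200,56)];print("edge",e,np.degrees(np.arctan2(*(e[0]-e[1])[::-1])))
print("mean bolts",np.mean(b,0))
a=cv2.imread("w1.png");ax=W(297,405,82)
overlay(a,c,ax,np.radians(-8),(310,220,435,370),4,"pics/ov2.png")
E
```

```text
axis [ 509.47161704 -195.65503122] [ 510.16674761 -193.07926839]
bolts [[ 466.6 -206.1]
 [ 473.4 -167.5]
 [ 547.2 -219.5]
 [ 554.2 -180.8]]
yaw right bolts -9.871795646316215 left -10.276868551745551 front pair -9.460024366150563
tips [array([ 522.33319217, -263.28323836]), array([ 471.86828094, -254.31875575])] -10.072830856088503 51.25494331752264
edge [array([ 531.12290037, -235.1412764 ]), array([ 473.24665029, -220.31134818])] -14.3719789602745
mean bolts [ 510.3417623  -193.47798013]
```

```bash

python3 -m inch '[[[0,0,1.5,0,0,6.59,5],[0,0,1.5,0,0,6.59,5],[0,0,1.5,0,0,6.59,5],[0,0,1.5,0,0,6.59,5],[0,0,1.5,0,0,6.59,5],[0,0,1.5,0,0,6.59,5],[0,0,1.5,0,0,6.59,5],[0,0,1.5,0,0,6.59,5],[0,0,1.5,0,0,6.59,5],[0,0,1.5,0,0,6.59,5]]]'
python3 -m inch '[[[-2.5,-0.1,0,0,0,0,5],[-2.5,-0.1,0,0,0,0,5],[-2.5,-0.1,0,0,0,0,5],[-2.3,-0.1,0,0,0,0,5],[0,0,0,0,0,0,5],[0,0,0,0,0,0,5]]]'
python3 - <<'E'
from h import *
c=calibration("wrist");a=camera("wrist");o=state();R=np.array(o["tcp_rot"]);P=np.array(o["ee_pos"])
for d in models.outline_of("wrist","lath")[:1]:
    ys,xs=np.nonzero(d["pixels"]);p=pix2w("wrist",np.c_[xs,ys],9,c)[:,:2]
    m=np.median(p,0);u=np.linalg.svd(p-m,full_matrices=False)[2][0];s=(p-m)@u;n=(p-m)@[-u[1],u[0]]
    lo,hi=np.percentile(s,[.3,99.7]);print(np.degrees(np.arctan2(u[1],u[0])),m+u*lo,m+u*hi,hi-lo,np.percentile(n,[1,99]))
print(P,np.degrees(np.arctan2(R[1,0],R[0,0])),(np.array([484,-411,P[2]])-P)@R)
E
```

```text
t: 4.68
ee_pos: [503.1, -310.8, 80.6]
tcp_rot: [[0.129, 0.992, 0.0], [0.992, -0.129, -0.0], [-0.0, 0.0, -1.0]]
force: [-0.5, -0.2, 0.7]
grip_width: 50.3
t: 5.18
ee_pos: [486.4, -408.7, 80.8]
tcp_rot: [[0.125, 0.992, -0.0], [0.992, -0.125, 0.0], [0.0, -0.001, -1.0]]
force: [-0.5, 0.5, 0.7]
grip_width: 49.8
-7.398825914487361 [ 352.01042537 -394.31526995] [ 627.8756454  -430.13815816] 278.18141372493415 [-9.93871284 11.25584516]
[ 486.51048884 -407.95259119   80.91572324] 82.84511595842476 [-3.33636511e+00 -2.11137930e+00  7.84613106e-06]
```

```bash

python3 -m inch '[[[-0.3,-0.2,2.5,0,0,0,5],[0,0,2.5,0,0,0,5],[0,0,1.5,0,0,0,5],[0,0,0.9,0,0,0,5],[0,0,0.4,0,0,0,5],[0,0,0,0,0,0,5]]]'
python3 -m inch '[[[0,0,0,0,0,0,1],[0,0,0,0,0,0,1],[0,0,0,0,0,0,1],[0,0,0,0,0,0,1],[0,0,0,0,0,0,1],[0,0,0,0,0,0,1]]]' 60
```

```text
t: 5.78
ee_pos: [484.1, -410.4, 2.8]
tcp_rot: [[0.124, 0.992, -0.001], [0.992, -0.124, 0.0], [0.0, -0.001, -1.0]]
force: [0.4, 0.4, 0.2]
grip_width: 50.4
t: 6.28
ee_pos: [484.8, -411.5, 4.9]
tcp_rot: [[0.124, 0.992, 0.002], [0.992, -0.124, -0.001], [-0.001, 0.002, -1.0]]
force: [-0.4, 0.9, 5.6]
grip_width: 19.2
```

```bash

python3 -m inch '[[[0,0,-0.2,0,0,0,1],[0,0,-0.2,0,0,0,1],[0,0,0,0,0,0,1]]]'
python3 - <<'E'
from h import *
a=camera("wrist");b=camera("side");im=np.zeros((480,800,3),np.uint8)
im[:,:480]=cv2.resize(a,(480,360))[:360] if 0 else 0
im[:360,:480]=cv2.resize(a,(480,360));im[:320,480:]=cv2.resize(b[290:450,250:410],(320,320),interpolation=cv2.INTER_CUBIC)
cv2.imwrite("pics/g.png",im)
E
```

```text
t: 6.53
ee_pos: [484.1, -411.3, 7.9]
tcp_rot: [[0.125, 0.992, 0.001], [0.992, -0.125, -0.0], [-0.0, 0.001, -1.0]]
force: [0.5, 0.5, -0.9]
grip_width: 19.2
```

View pics/g.png

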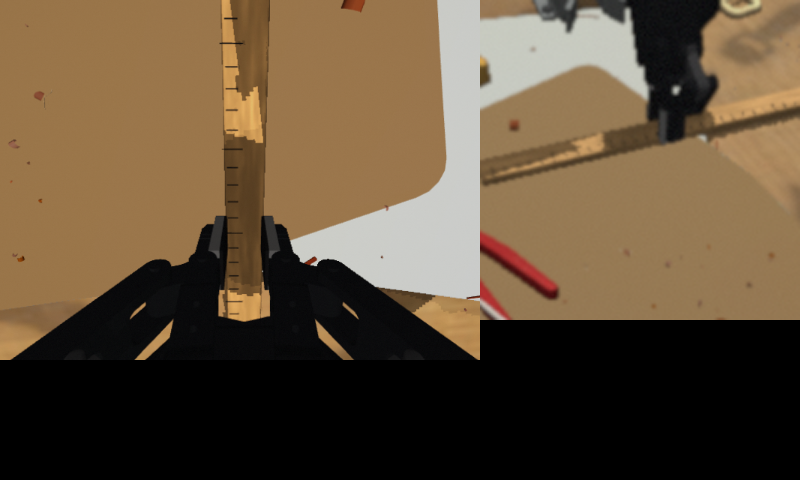

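```bash

python3 -m inch '[[[-0.7,-0.44,-1.2,0,0,0,1],[-0.7,-0.44,-1.6,0,0,0,1],[-0.7,-0.44,-1.6,0,0,0,1],[0,0,0,0,0,-6.7,1],[0,0,0,0,0,-6.7,1],[0,0,0,0,0,-6.7,1],[0,0,0,0,0,-6.7,1],[0,0,0,0,0,-6.7,1],[0,0,0,0,0,-6.7,1],[0,0,0,0,0,-6.7,1]]]'
python3 -m inch '[[[0,0,0,0,0,-6.7,1],[0,0,0,0,0,-6.7,1],[0,0,0,0,0,-6.7,1],[0,0,0,0,0,-6.7,1],[0,0,0,0,0,-6.7,1],[0,0,0,0,0,-6.7,1],[0,0,0,0,0,0,1],[0,0,0,0,0,0,1]]]'
python3 - <<'E'
from h import *
c=calibration("wrist");a=camera("wrist");o=state();R=np.array(o["tcp_rot"]);P=np.array(o["ee_pos"])
cv2.imwrite("pics/w3.png",a)
print(P,np.degrees(np.arctan2(R[1,0],R[0,0])),R.round(3).tolist(),(np.array([468.3,-430.9,P[2]])-P)@R)
for d in models.outline_of("wrist","lath")[:1]:
    ys,xs=np.nonzero(d["pixels"]);p=pix2w("wrist",np.c_[xs,ys],P[2]+1,c)[:,:2]
    m=np.median(p,0);u=np.linalg.svd(p-m,full_matrices=False)[2][0];s=(p-m)@u;n=(p-m)@[-u[1],u[0]]
    lo,hi=np.percentile(s,[.3,99.7]);print(np.degrees(np.arctan2(u[1],u[0])),m+u*lo,m+u*hi,hi-lo,np.percentile(n,[1,99]))
E
```

```text
t: 7.47
ee_pos: [467.8, -430.8, 52.0]
tcp_rot: [[-0.644, 0.765, 0.0], [0.765, 0.644, -0.0], [-0.0, -0.0, -1.0]]
force: [-0.4, 1.0, -1.7]
grip_width: 19.8
t: 8.13
ee_pos: [468.0, -430.7, 51.8]
tcp_rot: [[-0.984, 0.179, 0.0], [0.179, 0.984, -0.0], [-0.0, -0.0, -1.0]]
force: [-0.4, 0.5, -1.1]
grip_width: 19.3
[ 468.0254939  -430.61912451   51.7133846 ] 169.6906200506762 [[-0.984, 0.179, 0.0], [0.179, 0.984, -0.0], [-0.0, -0.0, -1.0]] [-3.20340793e-01 -2.27214443e-01  9.76878908e-05]
79.71857922983732 [ 447.07872001 -546.16449164] [ 479.63851143 -366.66869337] 182.4250027109922 [-9.92573103 11.67807732]
```

View pics/w3.png

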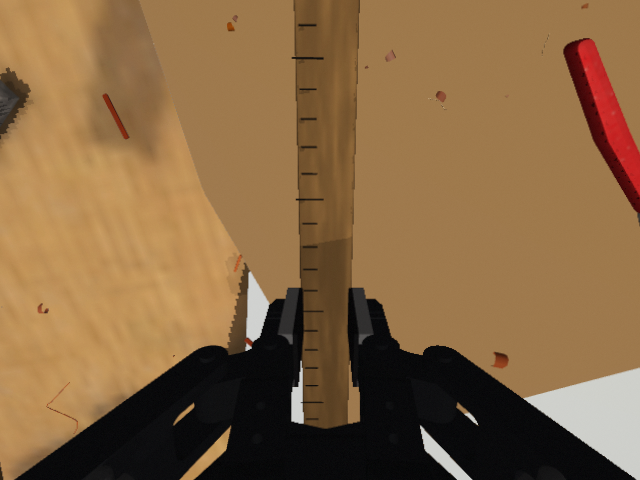

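```bash

python3 -m inch '[[[0,0,1.5,0,0,0,1],[0,0,1.5,0,0,0,1],[0,0,1,0,0,0,1],[0,0,0.6,0,0,0,1],[0,0.5,0,0,0,0,1],[0,1,0,0,0,0,1],[0,1,0,0,0,0,1],[0,1,0,0,0,0,1],[0,0,0,0,0,0,1]]]'
python3 -m inch '[[[0,1,0,0,0,0,1],[0,1,0,0,0,0,1],[0,0.5,0,0,0,0,1],[0,0,0,0,0,0,1]]]'
python3 - <<'E'
from h import *
b=camera("side");cv2.imwrite("pics/s2.png",cv2.resize(b[220:420,220:420],(600,600),interpolation=cv2.INTER_CUBIC))
E
```

```text
t: 8.98
ee_pos: [474.7, -393.9, 5.5]
tcp_rot: [[-0.985, 0.174, -0.0], [0.174, 0.985, 0.0], [0.0, 0.0, -1.0]]
force: [-0.5, 0.1, -0.2]
grip_width: 19.8
t: 9.32
ee_pos: [479.0, -370.0, 5.4]
tcp_rot: [[-0.985, 0.174, -0.0], [0.174, 0.985, 0.0], [0.0, 0.0, -1.0]]
force: [0.7, 0.1, -0.5]
grip_width: 19.6
```

View pics/s2.png

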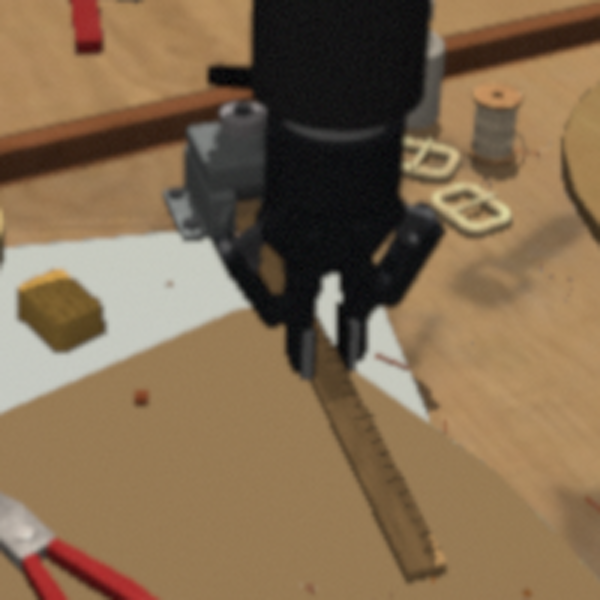

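The lath's front end is in the slot (crop about (270,260)) and the force is nil. I'll keep pushing to the stop.

```bash

python3 -m inch '[[[0,1,0,0,0,0,1],[0,1,0,0,0,0,1],[0,1,0,0,0,0,1],[0,0.8,0,0,0,0,1],[0,0,0,0,0,0,1]]]'
python3 -m inch '[[[0,0.3,0,0,0,0,1],[0,0.3,0,0,0,0,1],[0,0.2,0,0,0,0,1],[0,0,0,0,0,0,1]]]'
```

```text
t: 9.78
ee_pos: [485.6, -332.3, 5.4]
tcp_rot: [[-0.985, 0.173, -0.0], [0.173, 0.985, 0.0], [0.0, 0.0, -1.0]]
force: [-0.9, -0.2, -0.1]
grip_width: 19.2
t: 10.12
ee_pos: [486.8, -325.8, 5.3]
tcp_rot: [[-0.985, 0.175, 0.0], [0.175, 0.985, -0.0], [-0.0, -0.0, -1.0]]
force: [0.5, 0.2, -0.8]
grip_width: 19.5
```

```bash

python3 -m inch '[[[0,0.2,0,0,0,0,1],[0,0.2,0,0,0,0,1],[0,0,0,0,0,0,1]]]'
python3 -m inch '[[[0,0.2,0,0,0,0,1],[0,0.2,0,0,0,0,1],[0,0,0,0,0,0,1]]]'
```

```text
t: 10.37
ee_pos: [487.4, -321.9, 5.3]
tcp_rot: [[-0.985, 0.175, -0.0], [0.175, 0.985, 0.0], [0.0, 0.0, -1.0]]
force: [-0.2, 0.4, -0.8]
grip_width: 19.0
t: 10.62
ee_pos: [488.5, -320.9, 6.3]
tcp_rot: [[-0.985, 0.173, 0.001], [0.173, 0.985, -0.004], [-0.001, -0.003, -1.0]]
force: [-3.6, -18.3, -0.3]
grip_width: 19.1
```

Contact at the stop (18 N), just where it was expected. I'll ease off, release, lift, and look at the lath and handle.

```bash

python3 -m inch '[[[0,-0.15,0,0,0,0,1],[0,0,0,0,0,0,6],[0,0,0,0,0,0,6],[0,0,0,0,0,0,6],[0,0,0,0,0,0,6],[0,0,-1,0,0,0,6],[0,0,-3,0,0,0,6],[0,0,-4,0,0,0,8.5],[0,0,-4,0,0,0,8.5],[0,0,-4,0,0,0,8.5]]]'
python3 -m inch '[[[0,0,-3,0,0,0,8.5],[0,0,-2,0,0,0,8.5],[0,0,0,0,0,0,8.5],[0,0,0,0,0,0,8.5]]]'
python3 - <<'E'
from ov import *
import json
c=calibration("wrist");a=camera("wrist");o=state();R=np.array(o["tcp_rot"]);P=np.array(o["ee_pos"])
json.dump({k:np.array(v).tolist() for k,v in c.items()},open("c2.json","w"));cv2.imwrite("w2.png",a)
print(P)
for q,z in(("lath",9),("handle",97),("crank",80),("press",56)):
    for d in models.outline_of("wrist",q)[:1]:
        ys,xs=np.nonzero(d["pixels"]);p=pix2w("wrist",np.c_[xs,ys],z,c)[:,:2]
        m=p.mean(0);u=np.linalg.svd(p-m,full_matrices=False)[2][0];s=(p-m)@u;lo,hi=np.percentile(s,[.5,99.5])
        print(q,d["confidence"],d["location"],m,np.degrees(np.arctan2(u[1],u[0])),m+u*lo,m+u*hi,hi-lo)
l=w2pix("wrist",[[510,-194.5,97]],c)[0];x0=int(l[0]-75);y0=int(l[1]-85);print(x0,y0)
overlay(a,c,np.array([510,-194.5]),np.radians(-10),(x0,y0,x0+150,y0+150),4,"pics/ov3.png")
E
```

```text
t: 11.45
ee_pos: [487.5, -319.3, 167.9]
tcp_rot: [[-0.985, 0.174, -0.0], [0.174, 0.985, -0.0], [0.0, -0.0, -1.0]]
force: [1.1, -0.0, -0.9]
grip_width: 84.8
t: 11.78
ee_pos: [488.4, -319.5, 217.5]
tcp_rot: [[-0.985, 0.174, 0.004], [0.174, 0.985, -0.001], [-0.004, -0.0, -1.0]]
force: [-1.1, 0.2, -1.3]
grip_width: 85.1
[ 487.72677448 -319.2389607   215.9586634 ]
lath 0.61 [327.2, 148.1] [ 479.76704871 -360.02166686] 79.69322705734471 [ 458.46058111 -477.1848555 ] [ 507.36609659 -208.25589729] 273.33959464907576
handle 0.81 [320.6, 369.4] [ 515.14760174 -190.43794414] 157.03824906123248 [ 549.28821882 -204.90288608] [ 488.70865147 -179.23609973] 65.79261281774563
crank 0.64 [315.7, 355.6] [ 523.87172105 -191.42299   ] -27.03805109360049 [ 487.37684222 -172.79738097] [ 556.97660652 -208.31847433] 78.14010023099023
press 0.84 [322.2, 325.9] [ 512.5946695  -203.19183633] 64.20509373660103 [ 482.41420661 -265.63728946] [ 539.07057905 -148.41135881] 130.19932163719687
251 278
```

View pics/ov3.png

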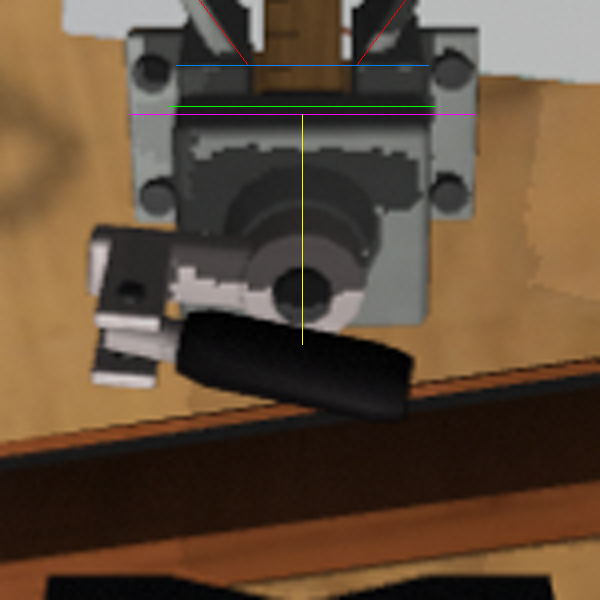

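```bash
python3 - <<'E'
from ov import *
import json
c=json.load(open("c2.json"))
W=lambda u,v,z:pix2w("wrist",(251+u/4-.5,278+v/4-.5),z,c)[0,:2]
n,f=W(182,343,97),W(408,388,97)
d=f-n;L=np.linalg.norm(d);d/=L
print("near",n,"far",f,L,np.degrees(np.arctan2(d[1],d[0])))
print("hinge est",n-12*d,f-62*d,"axis est",f-24*d)
print("hub",W(302,290,82))
print("arm",W(130,292,77),W(302,290,82))
E
```

```text
near [ 535.67921666 -199.49517455] far [ 489.07776727 -179.28603203] 50.79472931815919 156.5555948820215
hinge est [ 546.68857531 -204.26948309] [ 545.95945363 -203.95329285] axis est [ 511.09648457 -188.83464912]
hub [ 509.57872693 -197.35132067]
arm [ 549.49259085 -200.00136708] [ 509.57872693 -197.35132067]
```

```bash

python3 -m inch '[[[0.33,3.35,0,0,0,0,8.5],[0.33,3.35,0,0,0,0,8.5],[0.33,3.35,0,0,0,0,8.5],[0.33,3.35,0,0,0,0,8.5],[0,0,0.5,0,0,-6.96,7],[0,0,0.5,0,0,-6.96,7],[0,0,0.5,0,0,-6.96,7],[0,0,0.5,0,0,-6.96,7],[0,0,0.5,0,0,-6.96,7],[0,0,0.5,0,0,-6.96,7]]]'
python3 -m inch '[[[0,0,0.5,0,0,-6.96,7],[0,0,0.5,0,0,-6.96,7],[0,0,0.5,0,0,-6.96,7],[0,0,0.5,0,0,-6.96,7],[0,0,0.5,0,0,-6.96,7],[0,0,0,0,0,0,7],[0,0,0,0,0,0,7]]]'
python3 - <<'E'
from h import *
c=calibration("wrist");a=camera("wrist");o=state();R=np.array(o["tcp_rot"]);P=np.array(o["ee_pos"])
cv2.imwrite("pics/w4.png",a);print(P,np.degrees(np.arctan2(R[1,0],R[0,0])),np.round(o["joint_positions"]),(np.array([498,-185,87])-P)@R)
for d in models.outline_of("wrist","handle")[:2]:
    ys,xs=np.nonzero(d["pixels"]);p=pix2w("wrist",np.c_[xs,ys],97,c)[:,:2];m=p.mean(0);u=np.linalg.svd(p-m,full_matrices=False)[2][0];s=(p-m)@u;lo,hi=np.percentile(s,[.5,99.5])
    print(d["confidence"],d["location"],m,np.degrees(np.arctan2(u[1],u[0])),m+u*lo,m+u*hi)
E
```

```text
t: 12.87
ee_pos: [497.9, -185.2, 184.2]
tcp_rot: [[-0.848, -0.531, -0.002], [-0.531, 0.848, 0.0], [0.002, 0.001, -1.0]]
force: [0.3, -0.3, 0.0]
grip_width: 69.9
t: 13.45
ee_pos: [497.8, -185.3, 159.5]
tcp_rot: [[-0.402, -0.916, -0.002], [-0.916, 0.402, -0.0], [0.001, 0.002, -1.0]]
force: [0.3, -0.2, -0.3]
grip_width: 70.2
[ 498.10660634 -185.34959086  159.95315016] -113.74017979496557 [  1.  11. -23.   0. -56.  66.] [-0.31908995  0.16814799 72.95317406]
0.71 [325.4, 222.1] [ 514.37784239 -194.22274025] 164.08714007772178 [ 550.08009403 -204.40145824] [ 481.86908258 -184.95448732]
```

View pics/w4.png

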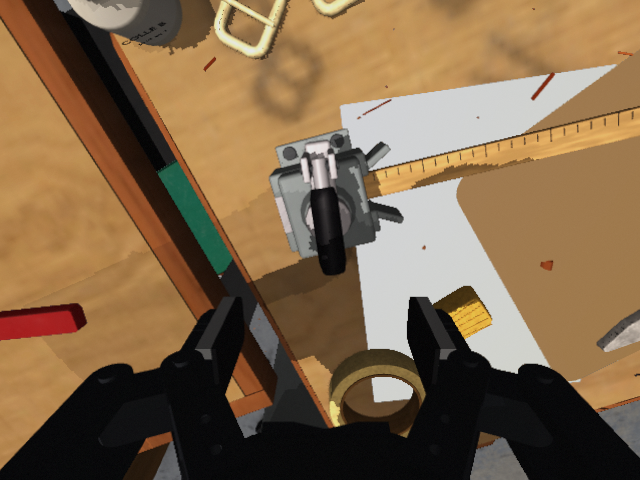

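```bash
cat > tri.py <<'E'
from h import *
def ray(c,uv):
    a=pix2w("wrist",uv,0,c)[0];o=np.array(c["cam_to_world"])[:3,3];d=a-o;return o,d/np.linalg.norm(d)
def tri(cs,uvs):
    A=np.zeros((3,3));b=np.zeros(3)
    for c,uv in zip(cs,uvs):
        o,d=ray(c,uv);M=np.eye(3)-np.outer(d,d);A+=M;b+=M@o
    x=np.linalg.solve(A,b);return x,[np.linalg.norm((np.eye(3)-np.outer(d,d))@(x-o)) for o,d in [ray(c,u) for c,u in zip(cs,uvs)]]
E
python3 - <<'E'
from tri import *
import json
c1=json.load(open("c1.json"));c2=json.load(open("c2.json"));c3=calibration("wrist")
f1=lambda u,v:(310+u/4-.5,220+v/4-.5)
f2=lambda u,v:(251+u/4-.5,278+v/4-.5)
near=[f1(195,480),f2(182,343),(323,190)];far=[f1(423,455),f2(408,388),(333,268)]
n,en=tri([c1,c2,c3],near);f,ef=tri([c1,c2,c3],far);print(n,en,f,ef)
d=f-n;print(np.linalg.norm(d),np.degrees(np.arctan2(d[1],d[0])),"elev",np.degrees(np.arcsin(d[2]/np.linalg.norm(d))))
print("hub",tri([c1,c2],[f1(297,405),f2(302,290)]))
E
```

```text
[ 534.91489552 -200.66824029   98.59167623] [np.float64(0.4614430645092482), np.float64(0.3836220171853143), np.float64(0.7513044962977943)] [ 488.8540908  -186.21566617  104.72136779] [np.float64(0.9951745614720057), np.float64(0.3891405211219517), np.float64(1.3834719742698103)]
48.662590853186686 162.5796221185524 elev 7.236377885693096
hub (array([ 511.74066821, -186.51507422,   67.55739526]), [np.float64(0.262889090135818), np.float64(0.2628890901358019)])
```

Triangulated: hinge (546,−204,97), the handle at 162.5° and raised about 7°, crank axis (510,−193). Gripping the sleeve near its tip.

```bash

python3 -m inch '[[[0.37,0,1.5,0,0,-6.2,6],[0,0,2,0,0,0,6],[0,0,1.6,0,0,0,6],[0,0,1.2,0,0,0,6],[0,0,0.5,0,0,0,6],[0,0,0,0,0,0,6]]]'
python3 -m inch '[[[0,0,0,0,0,0,0.8],[0,0,0,0,0,0,0.8],[0,0,0,0,0,0,0.8],[0,0,0,0,0,0,0.8],[0,0,0,0,0,0,0.8],[0,0,0,0,0,0,0.8],[0,0,0,0,0,0,0.8]]]' 20
```

```text
t: 14.05
ee_pos: [496.2, -188.7, 91.4]
tcp_rot: [[-0.299, -0.954, -0.002], [-0.954, 0.299, 0.0], [0.001, 0.002, -1.0]]
force: [0.1, 0.3, 1.4]
grip_width: 60.1
t: 14.63
ee_pos: [497.2, -188.9, 92.7]
tcp_rot: [[-0.297, -0.955, 0.001], [-0.955, 0.297, -0.0], [-0.0, -0.001, -1.0]]
force: [0.7, -1.7, 1.2]
grip_width: 15.3
```

```bash

python3 -m inch '[[[0,-0.19,-0.89,0,0,0,0.8],[0,-0.34,-0.84,0,0,0,0.8],[0,-0.48,-0.77,0,0,0,0.8],[0,-0.6,-0.67,0,0,0,0.8],[0,0,0,0,0,0,0.8]]]'
python3 -m inch '[[[0,-0.72,-0.56,0,0,0,0.8],[0,-0.80,-0.43,0,0,0,0.8],[0,-0.86,-0.28,0,0,0,0.8],[0,-0.9,-0.12,0,0,0,0.8],[0,-0.27,-0.01,0,0,0,0.8],[0,-0.1,0,0,0,0,0.8],[0,0,0,0,0,0,0.8]]]'
python3 - <<'E'
from h import *
c=calibration("wrist");a=camera("wrist");b=camera("side");im=np.zeros((480,800,3),np.uint8)
im[:360,:480]=cv2.resize(a,(480,360));im[:320,480:]=cv2.resize(b[210:310,250:350],(320,320),interpolation=cv2.INTER_CUBIC)
cv2.imwrite("pics/h.png",im);o=state();print(o["ee_pos"],o["wrist_torque"],o["t"])
E
```

```text
t: 15.05
ee_pos: [513.3, -193.6, 125.4]
tcp_rot: [[-0.297, -0.955, 0.001], [-0.955, 0.297, -0.0], [-0.0, -0.001, -1.0]]
force: [-0.6, 1.0, 1.7]
grip_width: 14.7
t: 15.63
ee_pos: [546.1, -204.6, 138.1]
tcp_rot: [[-0.298, -0.955, -0.003], [-0.955, 0.298, -0.0], [0.001, 0.003, -1.0]]
force: [-7.1, 4.5, 4.1]
grip_width: 15.2
[ 546.01053298 -204.59066278  138.07989704] [ 1.44314039  2.56608587 -0.01669593] 15.7333
```

View pics/h.png

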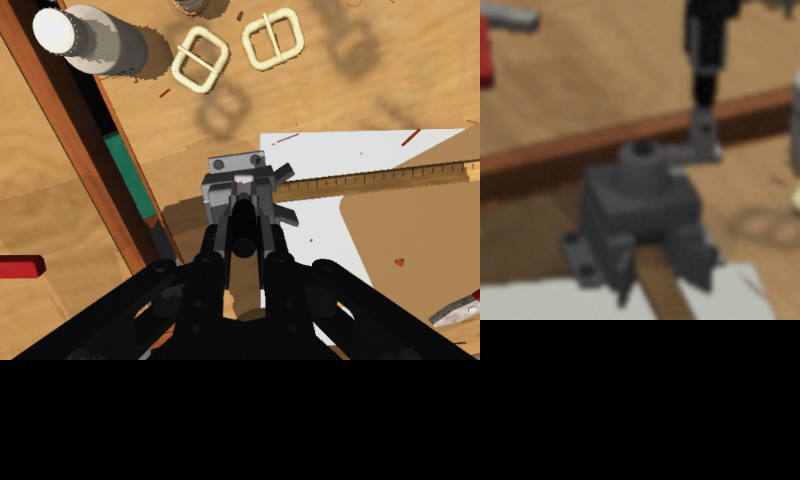

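The handle stands upright in the jaws (side inset about (705,100)) and pushes lightly on its end stop. The lath is still in the slot. Winding clockwise in 12° rows.

```bash

python3 -m inch '[[[0.79,0.09,0,0,0,0,0.8],[0.75,0.25,0,0,0,0,0.8],[0.69,0.40,0,0,0,0,0.8],[0.59,0.53,0,0,0,0,0.8],[0.46,0.64,0,0,0,0,0.8],[0,0,0,0,0,0,0.8]]]' 40
python3 - <<'E'
from h import *
o=state();P=np.array(o["ee_pos"])[:2]-[510.2,-193.2];print(np.hypot(*P),np.degrees(np.arctan2(P[1],P[0])),o["wrist_torque"])
E
```

```text
t: 16.23
ee_pos: [518.9, -229.9, 138.3]
tcp_rot: [[-0.298, -0.955, 0.001], [-0.955, 0.298, 0.001], [-0.001, -0.001, -1.0]]
force: [-1.5, 4.8, -1.3]
grip_width: 14.1
37.71995870493446 -76.59987915846636 [2.14314642 0.97123882 0.00820735]
```

```bash

python3 -m inch '[[[0.32,0.73,0,0,0,0,0.8],[0.16,0.78,0,0,0,0,0.8],[0,0.79,0,0,0,0,0.8],[-0.17,0.78,0,0,0,0,0.8],[-0.33,0.72,0,0,0,0,0.8],[-0.47,0.64,0,0,0,0,0.8],[-0.59,0.53,0,0,0,0,0.8],[-0.69,0.39,0,0,0,0,0.8],[-0.76,0.24,0,0,0,0,0.8],[0,0,0,0,0,0,0.8]]]'
python3 -m inch '[[[-0.79,0.08,0,0,0,0,0.8],[-0.79,-0.09,0,0,0,0,0.8],[-0.75,-0.25,0,0,0,0,0.8],[-0.69,-0.40,0,0,0,0,0.8],[-0.59,-0.53,0,0,0,0,0.8],[-0.46,-0.64,0,0,0,0,0.8],[0,0,0,0,0,0,0.8]]]'
python3 - <<'E'
from h import *
o=state();P=np.array(o["ee_pos"])[:2]-[510.2,-193.2];print(np.hypot(*P),np.degrees(np.arctan2(P[1],P[0])),o["wrist_torque"])
E
```

```text
t: 17.07
ee_pos: [472.3, -187.7, 138.2]
tcp_rot: [[-0.297, -0.955, -0.001], [-0.955, 0.297, 0.001], [-0.0, 0.001, -1.0]]
force: [-3.4, 1.3, 3.0]
grip_width: 14.4
t: 17.65
ee_pos: [505.1, -155.1, 138.1]
tcp_rot: [[-0.296, -0.955, 0.002], [-0.955, 0.296, 0.0], [-0.001, -0.002, -1.0]]
force: [0.1, 1.8, 4.7]
grip_width: 14.6
38.48625744328807 97.6131771496333 [ 0.89623065 -0.07948416  0.00615523]
```

```bash

python3 -m inch '[[[-0.32,-0.73,0,0,0,0,0.8],[-0.16,-0.78,0,0,0,0,0.8],[0,0,0,0,0,0,0.8]]]'
python3 -m inch '[[[0,-0.79,0,0,0,0,0.8],[0.17,-0.78,0,0,0,0,0.8],[0,0,0,0,0,0,0.8]]]'
```

```text
t: 17.9
ee_pos: [520.3, -156.1, 138.1]
tcp_rot: [[-0.297, -0.955, 0.001], [-0.955, 0.297, -0.001], [0.0, -0.001, -1.0]]
force: [0.3, -1.4, 5.7]
grip_width: 14.4
t: 18.15
ee_pos: [533.6, -163.0, 138.1]
tcp_rot: [[-0.298, -0.955, -0.001], [-0.955, 0.298, -0.001], [0.001, 0.0, -1.0]]
force: [-2.3, -3.5, 6.1]
grip_width: 14.3
```

```bash

python3 -m inch '[[[0.33,-0.72,0,0,0,0,0.8],[0,0,0,0,0,0,0.8]]]'
python3 -m inch '[[[0.47,-0.64,0,0,0,0,0.8],[0,0,0,0,0,0,0.8]]]'
```

```text
t: 18.32
ee_pos: [538.9, -168.4, 138.1]
tcp_rot: [[-0.298, -0.955, -0.001], [-0.955, 0.298, -0.001], [0.001, 0.001, -1.0]]
force: [-3.6, -2.8, 7.7]
grip_width: 14.0
t: 18.48
ee_pos: [543.2, -174.7, 138.1]
tcp_rot: [[-0.298, -0.955, -0.001], [-0.955, 0.298, -0.0], [0.001, 0.001, -1.0]]
force: [-5.0, -1.6, 7.2]
grip_width: 14.3
```

```bash

python3 -m inch '[[[0.59,-0.53,0,0,0,0,0.8],[0,0,0,0,0,0,0.8]]]'
python3 -m inch '[[[0.33,-0.2,0,0,0,0,0.8],[0,0,0,0,0,0,0.8]]]'
```

```text
t: 18.65
ee_pos: [545.4, -179.0, 138.0]
tcp_rot: [[-0.299, -0.954, -0.003], [-0.954, 0.299, 0.004], [-0.003, 0.004, -1.0]]
force: [-11.4, 16.8, 15.9]
grip_width: 14.2
t: 18.82
ee_pos: [545.9, -180.3, 137.9]
tcp_rot: [[-0.299, -0.954, -0.003], [-0.954, 0.299, 0.007], [-0.006, 0.005, -1.0]]
force: [-13.9, 30.0, 19.7]
grip_width: 14.2
```

The end stop is felt: 30 N tangential, about 5.65 rad turned. I'll ease off, release and lift clear.

```bash

python3 -m inch '[[[-0.45,0.25,0,0,0,0,0.8],[0,0,0,0,0,0,6],[0,0,0,0,0,0,6],[0,0,0,0,0,0,6],[0,0,0,0,0,0,6],[0,0,-1.5,0,0,0,6],[0,0,-3,0,0,0,6],[0,0,-3.5,0,0,0,6],[0,0,-3.5,0,0,0,6],[0,0,0,0,0,0,6]]]'
python3 -m inch '[[[0,-3.5,0,0,0,0,6],[0,-3.5,0,0,0,0,6],[0,-3.5,0,0,0,0,6],[0,0,0,0,0,0,6],[0,0,0,0,0,0,6]]]'
python3 - <<'E'
from tri import *
c=calibration("wrist");a=camera("wrist");b=camera("side");im=np.zeros((480,800,3),np.uint8)
im[:360,:480]=cv2.resize(a,(480,360));im[:,480:]=cv2.resize(b[210:390,250:370],(320,480),interpolation=cv2.INTER_CUBIC)
cv2.imwrite("pics/end.png",im);o=state();print(o["ee_pos"],o["t"],o["force"])
for d in models.outline_of("side","lath")[:1]:
    ys,xs=np.nonzero(d["pixels"]);p=pix2w("side",np.c_[xs,ys],9)[:,:2]
    m=p.mean(0);u=np.linalg.svd(p-m,full_matrices=False)[2][0];s=(p-m)@u;lo,hi=np.percentile(s,[.3,99.7])
    e=[m+u*lo,m+u*hi];e=min(e,key=lambda q:q[1]);ax=np.array([np.sin(np.radians(10)),np.cos(np.radians(10))])
    print("yaw",np.degrees(np.arctan2(u[1],u[0])),"outer end",e,"other end vs stop, mm",(e-[510.2,-193.4])@ax+320-30)
for q in("beeswax","buckle_1"):
    for d in models.outline_of("side",q)[:2]:print(q,round(d["confidence"],2),np.round(d["location"]))
E
```

```text
t: 19.65
ee_pos: [550.3, -180.9, 260.5]
tcp_rot: [[-0.297, -0.955, 0.011], [-0.955, 0.297, -0.003], [-0.001, -0.011, -1.0]]
force: [1.7, 0.3, 0.3]
grip_width: 60.0
t: 20.07
ee_pos: [648.0, -211.5, 250.4]
tcp_rot: [[-0.298, -0.954, -0.003], [-0.954, 0.298, 0.0], [0.001, 0.003, -1.0]]
force: [-0.2, 1.0, 0.3]
grip_width: 60.2
[ 646.67796571 -211.05410507  252.10379331] 20.1667 [-0.54655669 -0.06238135 -0.40346141]
yaw 79.66476009637854 outer end [ 459.9886182  -481.22001277] other end vs stop, mm -2.166494995695018
beeswax 0.62 [241. 321.]
beeswax 0.17 [310. 249.]
buckle_1 0.78 [379. 286.]
buckle_1 0.55 [356. 275.]
```

View pics/end.png

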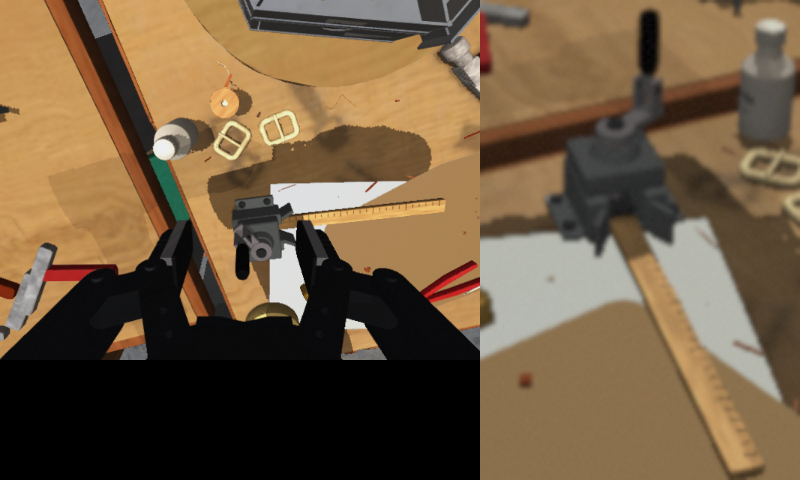

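The last view shows the lath in the slot, the handle upright with the crank wound round, and the gripper clear. The bystanders are in place.

```bash
python3 -c "from workcell import close_job; print(close_job())"
```

```text
the job is handed in; nothing more can be done
None
```

The job is handed in at about 20 s of the 67 s allowed. The lath is in the smaller, near press against the stop, and the crank is wound to its end. No verdict was reported.

- **Lath:** I gripped it at mid-length, turned it and slid it in until it met the stop with 18 N. The last side view puts its end about 2 mm short of the stop, which is within the ±2 mm calibration. Its yaw of 79.7° matches the slot's 80°.
- **Handle:** It was slightly raised (about 7°) at the start rather than lying fully folded. I unfolded it to its end stop, and the last picture shows it upright.
- **Crank:** I wound it about 5.65 rad clockwise, until the end stop pushed back with about 30 N. I could not measure the clamping force directly, so I inferred it from reaching that stop.
- **Last checks:** The gripper was clear of everything, with force near zero. The networks found the beeswax and both buckles within about 3 pixels of where they started.
- **Readings that disagreed:** The jaws read 19 mm on the 22 mm lath. The hub's triangulated position did not fit, so I took the crank axis from the flange bolts and the handle instead.

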